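# Heft the sample jars and load the carousel

### The job

Heft the three closed sample jars to find out what each weighs: stand every jar heavier than 300 g upright on a white pad of the teal carousel, centred and one jar to a pad, and every lighter jar upright in the grey refill tray (within 25 g of that weight either place will do). Set the jars down without dropping them, and leave everything else on the bench where it is.

Things in the scene. Friction and masses are not known exactly. Their poses are not given: they have to be found in the camera images.
- jar_blue: opaque white cylindrical jar with a closed blue screw cap, 52 mm across, 100 mm tall, standing upright on the bench; origin at the centre of its underside, z up. The three jars look the same but for the cap; how much sample each holds (120 to 480 g in all) cannot be seen and changes from run to run.
- jar_green: opaque white cylindrical jar with a closed green screw cap, 52 mm across, 100 mm tall, standing upright on the bench; origin at the centre of its underside, z up. The three jars look the same but for the cap; how much sample each holds (120 to 480 g in all) cannot be seen and changes from run to run.
- jar_orange: opaque white cylindrical jar with a closed orange screw cap, 52 mm across, 100 mm tall, standing upright on the bench; origin at the centre of its underside, z up. The three jars look the same but for the cap; how much sample each holds (120 to 480 g in all) cannot be seen and changes from run to run.
- carousel: sample carousel, fixed to the bench: dark teal disc of 250 mm diameter on a cream housing; the disc's top is 70 mm above the bench; black hub of 44 mm diameter, 18 mm high, at its centre; small white-capped vials, 18 mm high, stand between the pads. Origin at the centre of the housing's underside, z up. It may stand on the left or on the right.
- pad0 (a point): centre of one of the three flat white round pads (64 mm across) on the carousel's top, 85 mm from the hub's axis, at the height of the disc's top, where a jar's underside rests
- pad1 (a point): centre of one of the three flat white round pads (64 mm across) on the carousel's top, 85 mm from the hub's axis, at the height of the disc's top, where a jar's underside rests
- pad2 (a point): centre of one of the three flat white round pads (64 mm across) on the carousel's top, 85 mm from the hub's axis, at the height of the disc's top, where a jar's underside rests
- refill_tray: grey square tray, fixed to the bench, 220 by 220 mm outside along its x and y, rim 14 mm high, walls and floor 5 mm thick, empty, room for three jars; origin at the centre of its underside. The tray stands to one side of the jars and the carousel to the other.
- amber_bottle: bystander: small amber glass bottle, black cap, 42 mm across, 85 mm tall; origin at the centre of its underside
- beaker: bystander: empty glass beaker, 56 mm across, 70 mm tall; origin at the centre of its underside
- weigh_dish: bystander: low steel weighing dish, 48 mm across, 14 mm tall; origin at the centre of its underside
- marker: bystander: white marker pen with blue cap, 125 mm long, 15 mm thick, lying along its own x; origin at the middle of its length, on the bench

How it is judged:
By the outcome, as a careful person would: the job done as asked, in the order asked, and still so for the second after the job is handed in, with the robot touching nothing.
It also fails if it takes over 72 s, if anything falls off the work surface, if the arm or the gripper's body presses on something with over 40 N, if the wrist force passes 120 N, or if a joint passes its speed limit or range.

### The arm

A 7-joint arm with a two-finger parallel gripper is mounted at the origin on the work surface. World frame = base frame: x ahead of the robot, y to its left, z up, the work surface at z = 0. Lengths are in m, angles in rad, forces in N, time in s.
With the tool pointing down it reaches from about 0.425 to 0.95 m from the base axis. Payload 4.7 kg.
Tool frame: the origin (TCP) lies on the mounting face of the last link; the fingertips stand 173 mm ahead of it and the grasp point (between the pads) lies 155 mm ahead of it; z points along the fingers, y is the line along which they close (so a half turn about z gives the same grasp; the last joint's range is limited). The gripper opens to 85 mm and grips with 20 to 120 N. Pads are 22 mm wide; open, the fingers measure 114 mm over their backs; the gripper's body (76 mm by 85 mm) begins 54 mm behind the grasp point. The pads swing forward as they close: fully open they stand 13 mm farther back than shut.
Start: joints at [1.256, 0.469, -0.049, 1.532, 0.024, 1.141, -0.082], TCP at [0.19, -0.648, 0.405] pointing down, gripper open.
Joint ranges: [-2.59, 2.59], [-0.33, 1.99], [-1.39, 1.29], [0.1, 2.45], [-1.04, 4.18], [0.21, 1.99], [-2.66, 2.66]. Speed limits (rad/s): [2.57, 2.57, 3.14, 3.14, 3.14, 3.14, 3.14].

### API

Orientations are given as a unit quaternion [x, y, z, w].
In Python, from workcell import env gives the robot as it stands.
- The arm moves only by the shell command python3 -m inch 'ROWS' [OPENING] [FORCE]. ROWS is JSON, a list of rows, each an object of numbers: "tx", "ty", "tz": the shift along the tool's x, y, z in units of 1000 mm (1.0 is 1000 mm); "turn": the turn about the tool's z in units of 0.5 rad (1.0 is 0.5 rad). A call has exactly 10 rows; each row is the pose to reach, as a shift and turn from the pose commanded when the call began, along the tool's axes at that moment; what a row does not reach only later rows make up. A row lasts 1/10 s, in which the tool goes at most 50 mm and 8.59 degrees, less where a joint would pass 70% of its speed; a pose out of reach is approached as far as the arm can. A call with a number of a shift or a turn outside -1 to 1 is refused whole. A call with a gripper value outside its range is refused whole. OPENING is the closure, from -1 (fully open) to 1 (shut), set as the call begins (- or left out, the last holds). The fingers move at their own pace and stop on an object; FORCE is the grip in N (left out, the last holds). Time passes only in rows, so rows that repeat a pose let the fingers close, or fill a call up. It gives the time, the measured TCP pose, the force, the opening and the grip force at its end, in the units of the state.
- env.observe(): the state, without advancing time (a new reading comes with each control period).
- env.camera(name): name is "scene" or "top" or "wrist"; returns a dict with "pixels" (420x560x3 uint8, blue, green, red), "mtx" (3x3 intrinsics, pixels), "pose" (4x4, takes a point from camera to world coordinates). Camera axes: x right, y down, z forward; pixel columns grow to the right and rows downward; lengths in m; the calibration is good to about 2 mm. A picture is of the moment at which its call begins. There is no depth.
- env.job_done(): hands the job in; it is judged then, once.
Trained networks look in a picture, given as the dict that the camera call returned (one of the last four; its "shot" number tells which), for a name from the list of things; names that differ only in an ending like _2 or _b are one class to them, and where a whole thing is asked for, a point or a joint stands for the part that bears it (a point fixed in the world has none). Each returns a list of dicts, best first, with "score" (0 to 1); they miss things now and then, are a little off and sometimes report something else, mostly with a low value. They report only what shows in the picture. A call takes as long as a camera call.
- env.outline_of(picture, thing): "mask" (420x560 bool, what is visible of it).
- env.tip_of(picture, thing): "xyz" ([x, y, z] in m, in the coordinates of the camera as it stood for that picture, good to about 4 mm: a listed point, or the origin of a listed thing).
The state is a dict: "time_s": time; "qpos": joint angles; "joint_vel": joint speeds; "tau": joint torques, N m; "eef_pos": TCP position; "eef_rot": TCP orientation; "wrist_force": force on the tool from outside, world axes, zero at the start; "wrist_torque": the same for the moment, N m; "opening": opening from 0.0 (shut) to 1.0 (fully open); "gripper_force": force on a finger pad.
Only numpy, scipy, OpenCV 4.12 (cv2) and the standard library are available. Lean on these libraries where they do the work, as an engineer would, in place of code of your own. Each camera call takes 0.05 s, during which the arm holds its last target. There are 200 camera calls.

## Working session

There is one attempt and no reset: what is moved stays moved. The work goes in short steps, Python scripts to look and compute and a shell command to move; the robot and the scene stay as the last step left them, time stands still between calls to the robot, and variables do not carry over. Pictures are saved under pics/ and viewed, at most 10 in all, crops included, and the job is handed in when it is done.

```bash
mkdir -p pics; cat > h.py <<'E'
import numpy as np, cv2, json
from workcell import env
from scipy.spatial.transform import Rotation as R
def tip(p,t):
    r=env.tip_of(p,t); T=np.array(p["pose"])
    return [(round(d["score"],2),(T[:3,:3]@np.array(d["xyz"])+T[:3,3]).round(4).tolist()) for d in r]
def st():
    s=env.observe(); r=R.from_quat(s["eef_rot"]).as_matrix()
    print("t",s["time_s"],"p",np.round(s["eef_pos"],4),"F",np.round(s["wrist_force"],2),"op",s["opening"],"gf",s["gripper_force"]); print(r.round(3)); return s
E
python3 - <<'E'
from h import *
s=st(); print(s)
names="jar_blue jar_green jar_orange carousel pad0 refill_tray amber_bottle beaker weigh_dish marker".split()
for c in ("scene","top"):
    p=env.camera(c); cv2.imwrite(f"pics/{c}0.png",p["pixels"]); print(c,np.round(p["pose"],3).tolist())
    for n in names: print(n,tip(p,n)[:4])
E
```

```text
t 0.0 p [ 0.1902 -0.6474  0.4036] F [ 0.27 -0.41  0.66] op 0.9963970830653603 gf 0.0
[[ 0.959  0.282 -0.001]
 [ 0.282 -0.959  0.002]
 [-0.    -0.002 -1.   ]]
{'time_s': 0.0, 'qpos': array([ 1.25610632,  0.46944885, -0.04856606,  1.53370886,  0.02408365,
        1.14101152, -0.08229036]), 'joint_vel': array([-1.61077174e-03,  3.54044127e-05,  4.08539222e-04,  1.74449655e-04,
       -1.15541456e-03, -1.51749935e-03,  8.97783995e-04]), 'tau': array([-1.60614891e-04, -5.10304821e+01, -4.71496931e-02, -2.37708807e+01,
        1.04662040e-02,  7.51927349e-03,  4.36134457e-06]), 'eef_pos': array([ 0.19023131, -0.64737777,  0.40364967]), 'eef_rot': array([ 9.89806738e-01,  1.42413589e-01, -1.77693326e-04, -9.79853246e-04]), 'wrist_force': array([ 0.2730529 , -0.41008424,  0.66077459]), 'wrist_torque': array([-0.02329303,  0.0119368 , -0.00435461]), 'gripper_force': 0.0, 'opening': 0.9963970830653603}
scene [[-0.767, 0.489, -0.416, 0.965], [0.642, 0.593, -0.486, 0.456], [0.01, -0.64, -0.769, 0.808], [0.0, 0.0, 0.0, 1.0]]
jar_blue [(0.78, [0.4729, -0.057, 0.0037])]
jar_green [(0.9, [0.664, 0.0
[... 619 characters left out ...]
, 0.0, 0.0, 1.0]]
jar_blue [(0.6, [0.4766, -0.0575, 0.0023])]
jar_green [(0.78, [0.6662, 0.0215, -0.0044])]
jar_orange [(0.66, [0.5819, -0.0046, 0.001])]
carousel [(0.76, [0.4811, 0.2933, 0.0035]), (0.73, [0.7338, 0.1772, 0.0072]), (0.27, [0.5199, 0.3707, 0.0717])]
pad0 [(0.83, [0.5194, 0.3701, 0.0702]), (0.67, [0.5318, 0.2208, 0.0715]), (0.66, [0.3965, 0.2892, 0.0717])]
refill_tray [(0.56, [0.4696, -0.2798, 0.0019])]
amber_bottle [(0.66, [0.7326, 0.1773, 0.0059])]
beaker [(0.86, [0.7217, -0.1953, 0.0015]), (0.26, [0.528, 0.219, 0.0709])]
weigh_dish [(0.77, [0.3703, 0.1113, 0.004]), (0.23, [0.5289, 0.2183, 0.0724])]
marker [(0.75, [0.7471, 0.0043, 0.0005]), (0.66, [0.4751, -0.0596, 0.0037])]
```

View pics/scene0.png

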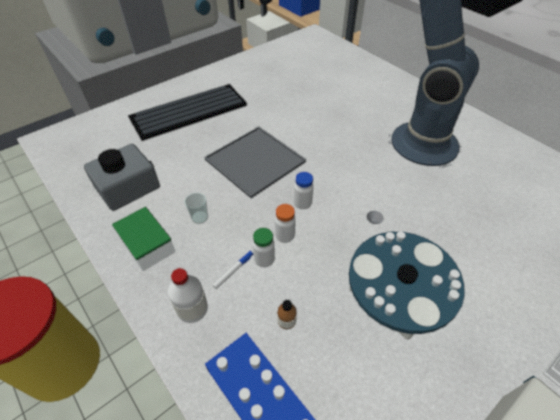

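View pics/top0.png

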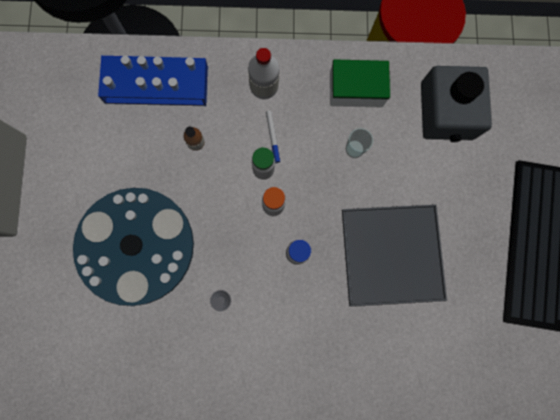

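The scene view shows three jars in a row at (304,188), (285,220) and (263,245). The grey tray is on the robot's right at (255,160), and the carousel is on the left at (406,280) with three white pads. In the top view the caps are at (299,251), (273,198) and (263,158), and the marker lies just beyond the green jar. Next I move to a hover above the jars.

```bash
python3 -m inch '[{"tx":0.02,"ty":-0.02},{"tx":0.05,"ty":-0.05},{"tx":0.08,"ty":-0.085},{"tx":0.11,"ty":-0.12},{"tx":0.14,"ty":-0.155},{"tx":0.17,"ty":-0.19},{"tx":0.20,"ty":-0.22},{"tx":0.23,"ty":-0.255},{"tx":0.26,"ty":-0.285},{"tx":0.29,"ty":-0.32}]' -1 40
python3 -m inch '[{"tx":0.03,"ty":-0.03},{"tx":0.06,"ty":-0.06},{"tx":0.09,"ty":-0.09},{"tx":0.12,"ty":-0.12},{"tx":0.14,"ty":-0.15},{"tx":0.16,"ty":-0.17},{"tx":0.17,"ty":-0.185},{"tx":0.175,"ty":-0.19},{"tx":0.175,"ty":-0.19},{"tx":0.175,"ty":-0.19}]'
python3 - <<'E'
from h import *
st()
p=env.camera("wrist"); cv2.imwrite("pics/w1.png",p["pixels"]); print(np.round(p["pose"],3).tolist())
for n in "jar_blue jar_green jar_orange pad0".split(): print(n,tip(p,n)[:4])
E
```

```text
t 1.1 p [ 0.1904 -0.6476  0.4047] F [ 0.03  0.01 -0.22] op 0.9989021677622059 gf 0.0
[[ 0.959  0.282  0.   ]
 [ 0.282 -0.959 -0.   ]
 [ 0.     0.    -1.   ]]
[[0.282, -0.922, -0.266, 0.257], [-0.96, -0.271, -0.077, -0.628], [-0.002, 0.277, -0.961, 0.373], [0.0, 0.0, 0.0, 1.0]]
jar_blue []
jar_green []
jar_orange []
pad0 []invalid input at $[0]: expected keys tx, ty, tz, turn
invalid input at $[0]: expected keys tx, ty, tz, turn
```

View pics/w1.png

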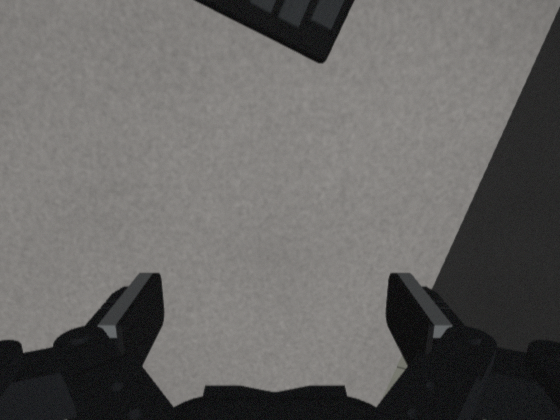

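The moves were refused because every row needs all four keys. The picture shows only bare bench at the start pose, with the keyboard corner at (320,60). I'll retry with full rows.

```bash
python3 -m inch '[{"tx":0.02,"ty":-0.02,"tz":0,"turn":0},{"tx":0.05,"ty":-0.05,"tz":0,"turn":0},{"tx":0.08,"ty":-0.085,"tz":0,"turn":0},{"tx":0.11,"ty":-0.12,"tz":0,"turn":0},{"tx":0.14,"ty":-0.155,"tz":0,"turn":0},{"tx":0.17,"ty":-0.19,"tz":0,"turn":0},{"tx":0.20,"ty":-0.22,"tz":0,"turn":0},{"tx":0.23,"ty":-0.255,"tz":0,"turn":0},{"tx":0.26,"ty":-0.285,"tz":0,"turn":0},{"tx":0.29,"ty":-0.32,"tz":0,"turn":0}]' -1 40 &&
python3 -m inch '[{"tx":0.03,"ty":-0.03,"tz":0,"turn":0},{"tx":0.06,"ty":-0.06,"tz":0,"turn":0},{"tx":0.09,"ty":-0.09,"tz":0,"turn":0},{"tx":0.11,"ty":-0.12,"tz":0,"turn":0},{"tx":0.13,"ty":-0.15,"tz":0,"turn":0},{"tx":0.14,"ty":-0.17,"tz":0,"turn":0},{"tx":0.145,"ty":-0.185,"tz":0,"turn":0},{"tx":0.15,"ty":-0.19,"tz":0,"turn":0},{"tx":0.15,"ty":-0.19,"tz":0,"turn":0},{"tx":0.15,"ty":-0.19,"tz":0,"turn":0}]'
cat >> h.py <<'E'
def tri(obs):  # obs: list of (pic, (u,v)) -> least-squares point, max ray miss
    A=np.zeros((3,3)); b=np.zeros(3); rays=[]
    for p,uv in obs:
        T=np.array(p["pose"]); d=T[:3,:3]@np.linalg.inv(p["mtx"])@np.array([*uv,1.]); d/=np.linalg.norm(d)
        M=np.eye(3)-np.outer(d,d); A+=M; b+=M@T[:3,3]; rays.append((T[:3,3],M))
    x=np.linalg.solve(A,b); return x.round(4), [round(float(np.linalg.norm(M@(x-o))),4) for o,M in rays]
HUE=dict(jar_blue=(110,125),jar_orange=(3,15),jar_green=(50,80))
def capc(p,n,mask): # hull-centre of cap colour inside jar mask
    h=cv2.cvtColor(p["pixels"],cv2.COLOR_BGR2HSV); lo,hi=HUE[n]
    m=((h[...,0]>=lo)&(h[...,0]<=hi)&(h[...,1]>100)&mask).astype(np.uint8)
    ys,xs=np.nonzero(m)
    return (None if len(xs)<20 else (*cv2.minEnclosingCircle(np.c_[xs,ys].astype(np.float32))[0],)), len(xs)
E
python3 - <<'E'
from h import *
st()
P={c:env.camera(c) for c in ("scene","top","wrist")}
cv2.imwrite("pics/w2.png",P["wrist"]["pixels"])
for n in HUE:
    obs=[]
    for c,p in P.items():
        o=env.outline_of(p,n)
        if o and o[0]["score"]>.4:
            uv,k=capc(p,n,np.array(o[0]["mask"])); print(n,c,uv,k,tip(p,n)[:1])
            if uv: obs.append((p,uv))
    if len(obs)>1: print(n,tri(obs), tri(obs[:2]))
for c in ("scene","top"):print(c,tip(P[c],"pad0"),tip(P[c],"refill_tray"))
E
```

```text
time_s: 2.35
eef_pos: [0.3789, -0.2575, 0.4052]
eef_rot: [0.99, 0.142, 0.0, 0.001]
wrist_force: [1.7, 0.1, -0.3]
opening: 1.005
gripper_force: 0.0
time_s: 3.35
eef_pos: [0.4687, -0.0352, 0.4047]
eef_rot: [0.99, 0.142, -0.0, 0.0]
wrist_force: [-0.1, 1.3, -0.4]
opening: 1.002
gripper_force: 0.0
t 3.35 p [ 0.4687 -0.0352  0.4047] F [-0.07  1.26 -0.41] op 1.0015268467974978 gf 0.0
[[ 0.96   0.281  0.   ]
 [ 0.281 -0.96  -0.001]
 [-0.     0.001 -1.   ]]
jar_blue scene (303.81707763671875, 178.9146270751953) 208 [(0.97, [0.473, -0.0574, 0.0006])]
jar_blue wrist (303.2874755859375, 201.35574340820312) 2868 [(0.93, [0.4708, -0.0572, -0.0038])]
jar_blue (array([ 0.4727, -0.057 ,  0.0946]), [0.0007, 0.0007]) (array([ 0.4727, -0.057 ,  0.0946]), [0.0007, 0.0007])
jar_orange scene (284.7049560546875, 212.22048950195312) 261 [(0.68, [0.5787, -0.0021, 0.0005])]
jar_orange wrist (275.0, 29.200000762939453) 3810 [(0.89, [0.5819, -0.0028, -0.0043])]
jar_orange (array([ 0.5819, -0.0027,  0.0929]), [0.0007, 0.0007]) (array([ 0.5819, -0.0027,  0.0929]), [0.0007, 0.0007])
jar_green scene (262.69354248046875, 236.7903289794922) 255 [(0.93, [0.6612, 0.0203, -0.0037])]
jar_green top (262.6525573730469, 157.82203674316406) 341 [(0.75, [0.6663, 0.0195, -0.0001])]
jar_green (array([0.6689, 0.0217, 0.0947]), [0.0005, 0.0005]) (array([0.6689, 0.0217, 0.0947]), [0.0005, 0.0005])
scene [(0.83, [0.5248, 0.2192, 0.0747]), (0.64, [0.394, 0.2835, 0.0677]), (0.64, [0.5193, 0.3699, 0.0713])] [(0.98, [0.4697, -0.2776, -0.0002])]
top [(0.84, [0.5305, 0.2191, 0.071]), (0.65, [0.4, 0.2884, 0.0705]), (0.6, [0.5209, 0.3686, 0.0722])] [(0.72, [0.4693, -0.2804, 0.0035])]
```

```bash
cat >> h.py <<'E'
def heft(n=10):
    F=[]
    for _ in range(n): env.camera("top"); F.append(env.observe()["wrist_force"])
    F=np.array(F); print("F mean",F.mean(0).round(2),"sd",F.std(0).round(2)); return F.mean(0)
E
python3 -c "from h import *; heft()"
python3 -m inch '[{"tx":-0.001,"ty":0.01,"tz":0.01,"turn":0},{"tx":-0.002,"ty":0.022,"tz":0.03,"turn":0},{"tx":-0.002,"ty":0.022,"tz":0.06,"turn":0},{"tx":-0.002,"ty":0.022,"tz":0.09,"turn":0},{"tx":-0.002,"ty":0.022,"tz":0.12,"turn":0},{"tx":-0.002,"ty":0.022,"tz":0.145,"turn":0},{"tx":-0.002,"ty":0.022,"tz":0.165,"turn":0},{"tx":-0.002,"ty":0.022,"tz":0.18,"turn":0},{"tx":-0.002,"ty":0.022,"tz":0.185,"turn":0},{"tx":-0.002,"ty":0.022,"tz":0.185,"turn":0}]'
python3 -m inch '[{"tx":0,"ty":0,"tz":0,"turn":0},{"tx":0,"ty":0,"tz":0,"turn":0},{"tx":0,"ty":0,"tz":0,"turn":0},{"tx":0,"ty":0,"tz":0,"turn":0},{"tx":0,"ty":0,"tz":0,"turn":0},{"tx":0,"ty":0,"tz":0,"turn":0},{"tx":0,"ty":0,"tz":0,"turn":0},{"tx":0,"ty":0,"tz":0,"turn":0},{"tx":0,"ty":0,"tz":0,"turn":0},{"tx":0,"ty":0,"tz":0,"turn":0}]' 1 50
```

```text
F mean [0.13 0.04 0.15] sd [0.33 0.4  0.51]
time_s: 5.95
eef_pos: [0.4727, -0.0563, 0.2188]
eef_rot: [0.99, 0.142, -0.001, -0.0]
wrist_force: [0.0, -0.2, 0.1]
opening: 0.998
gripper_force: 0.0
time_s: 6.95
eef_pos: [0.4735, -0.0561, 0.2209]
eef_rot: [0.99, 0.142, 0.001, 0.001]
wrist_force: [-1.1, -0.6, 5.9]
opening: 0.585
gripper_force: 51.4
```

```bash

python3 -m inch '[{"tx":0,"ty":0,"tz":-0.003,"turn":0},{"tx":0,"ty":0,"tz":-0.012,"turn":0},{"tx":0,"ty":0,"tz":-0.03,"turn":0},{"tx":0,"ty":0,"tz":-0.055,"turn":0},{"tx":0,"ty":0,"tz":-0.08,"turn":0},{"tx":0,"ty":0,"tz":-0.105,"turn":0},{"tx":0,"ty":0,"tz":-0.125,"turn":0},{"tx":0,"ty":0,"tz":-0.14,"turn":0},{"tx":0,"ty":0,"tz":-0.148,"turn":0},{"tx":0,"ty":0,"tz":-0.15,"turn":0}]'
python3 - <<'E'
from h import *
heft(12); st()
p=env.camera("wrist"); cv2.imwrite("pics/w3.png",p["pixels"])
E
```

```text
time_s: 7.95
eef_pos: [0.4728, -0.0559, 0.3705]
eef_rot: [0.99, 0.142, 0.001, 0.0]
wrist_force: [-0.0, 0.2, -3.8]
opening: 0.585
gripper_force: 52.9
F mean [ 0.15  0.07 -3.59] sd [0.55 0.64 0.47]
t 8.55 p [ 0.473  -0.0559  0.3695] F [ 0.5  0.3 -3.8] op 0.5882332803263599 gf 52.89269919836897
[[ 0.959  0.282 -0.   ]
 [ 0.282 -0.959  0.   ]
 [-0.    -0.    -1.   ]]
```

View pics/w3.png

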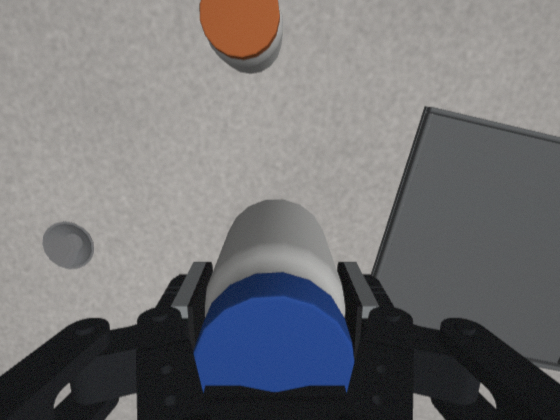

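The jar is gripped centrally with its cap at (275,340) and hangs upright. It weighs about 375 g, so it goes on a pad. Next I refine the pad centres from two views.

```bash
python3 - <<'E'
from h import *
P={c:env.camera(c) for c in ("scene","top")}; C={}
for c,p in P.items():
    C[c]=[]
    for o in env.outline_of(p,"pad0"):
        m=np.array(o["mask"]).astype(np.uint8); k=cv2.findContours(m,0,2)[0]; k=max(k,key=cv2.contourArea)
        e=cv2.fitEllipse(cv2.convexHull(k)); C[c].append(e[0]); print(c,round(o["score"],2),m.sum(),np.round(e[0],1),np.round(e[1],1))
pts=[]
for a in C["scene"]:
    for b in C["top"]:
        x,r=tri([(P["scene"],a),(P["top"],b)])
        if max(r)<.006: print(x,r)
E
```

```text
scene 0.75 9425 [406.2 282.7] [100.6 120.9]
top 0.61 11202 [133.  246.8] [116.5 122.4]
[0.4796 0.2978 0.0476] [0.0004, 0.0004]
```

```bash
python3 - <<'E'
from h import *
P={c:env.camera(c) for c in ("scene","top")}; C={}
for c,p in P.items():
    C[c]=[]; o=env.outline_of(p,"carousel")
    m=cv2.morphologyEx(np.array(o[0]["mask"]).astype(np.uint8),cv2.MORPH_CLOSE,np.ones((9,9)))
    g=p["pixels"].min(2); t,b=cv2.threshold(g[m>0],0,255,cv2.THRESH_OTSU); w=((g>t)&(m>0)).astype(np.uint8)
    n,l,s,ce=cv2.connectedComponentsWithStats(w)
    for i in range(1,n):
        if s[i,4]>350:
            h=cv2.convexHull(np.argwhere(l==i)[:,::-1].astype(np.int32)); e=cv2.fitEllipse(h); C[c].append(e[0]); print(c,s[i,4],np.round(e[0],1),np.round(e[1],1))
for a in C["scene"]:
    for b in C["top"]:
        x,r=tri([(P["scene"],a),(P["top"],b)])
        if max(r)<.008: print(x,r)
E
```

```text
scene 556 [431.  253.8] [22.5 37.2]
scene 585 [367.6 266.1] [24.2 30. ]
scene 737 [423.4 311.1] [27.  34.3]
top 737 [167.3 223.6] [29.8 31. ]
top 748 [ 96.9 226.4] [29.6 31.8]
top 788 [131.9 286.2] [30.6 32.5]
[0.5019 0.3181 0.2084] [0.0051, 0.0051]
[0.395  0.2894 0.0729] [0.003, 0.003]
[0.5282 0.2211 0.0716] [0.0001, 0.0001]
[0.52   0.3678 0.0718] [0.0, 0.0]
[ 0.3942  0.3465 -0.1317] [0.0039, 0.0039]
```

```bash

python3 -m inch '[{"tx":0.003,"ty":-0.008,"tz":0,"turn":0},{"tx":0.01,"ty":-0.024,"tz":0,"turn":0},{"tx":0.02,"ty":-0.048,"tz":0,"turn":0},{"tx":0.032,"ty":-0.077,"tz":0,"turn":0},{"tx":0.046,"ty":-0.11,"tz":0,"turn":0},{"tx":0.061,"ty":-0.145,"tz":0,"turn":0},{"tx":0.076,"ty":-0.182,"tz":0,"turn":0},{"tx":0.091,"ty":-0.218,"tz":0,"turn":0},{"tx":0.106,"ty":-0.254,"tz":0,"turn":0},{"tx":0.12,"ty":-0.29,"tz":0,"turn":0}]'
python3 -m inch '[{"tx":0.013,"ty":-0.03,"tz":0,"turn":0},{"tx":0.023,"ty":-0.055,"tz":0,"turn":0},{"tx":0.032,"ty":-0.075,"tz":0,"turn":0},{"tx":0.038,"ty":-0.09,"tz":0,"turn":0},{"tx":0.042,"ty":-0.1,"tz":0,"turn":0},{"tx":0.045,"ty":-0.105,"tz":0,"turn":0},{"tx":0.045,"ty":-0.105,"tz":0,"turn":0},{"tx":0.045,"ty":-0.105,"tz":0,"turn":0},{"tx":0.045,"ty":-0.105,"tz":0,"turn":0},{"tx":0.045,"ty":-0.105,"tz":0,"turn":0}]'
python3 - <<'E'
from h import *
st()
for c in("scene","top","wrist"):
    p=env.camera(c); print(c,tip(p,"jar_blue")[:2],tip(p,"pad0")[:3])
    if c=="wrist": cv2.imwrite("pics/w4.png",p["pixels"])
E
```

```text
time_s: 10.0
eef_pos: [0.5061, 0.2583, 0.3697]
eef_rot: [0.99, 0.143, 0.0, -0.0]
wrist_force: [1.0, 0.4, -4.0]
opening: 0.582
gripper_force: 52.9
time_s: 11.0
eef_pos: [0.5202, 0.3687, 0.3698]
eef_rot: [0.99, 0.142, 0.0, 0.0]
wrist_force: [-0.3, 0.1, -3.0]
opening: 0.591
gripper_force: 52.9
t 11.0 p [0.5202 0.3687 0.3698] F [-0.33  0.14 -3.03] op 0.590664644610895 gf 52.867150110446346
[[ 0.96   0.281  0.   ]
 [ 0.281 -0.96  -0.001]
 [ 0.     0.001 -1.   ]]
scene [(0.7, [0.515, 0.3663, 0.1485])] [(0.9, [0.391, 0.2848, 0.0687]), (0.82, [0.5176, 0.3684, 0.0666]), (0.73, [0.5266, 0.2223, 0.0761])]
top [(0.61, [0.5234, 0.3671, 0.1539])] [(0.86, [0.531, 0.22, 0.0747]), (0.77, [0.5213, 0.3725, 0.0702]), (0.72, [0.6658, 0.0207, 0.0026])]
wrist [] [(0.97, [0.5295, 0.2225, 0.0687]), (0.73, [0.5154, 0.3714, 0.0717]), (0.5, [0.5162, 0.3714, 0.1445])]
```

```bash

python3 -m inch '[{"tx":0,"ty":0,"tz":0.005,"turn":0},{"tx":0,"ty":0,"tz":0.015,"turn":0},{"tx":0,"ty":0,"tz":0.03,"turn":0},{"tx":0,"ty":0,"tz":0.045,"turn":0},{"tx":0,"ty":0,"tz":0.058,"turn":0},{"tx":0,"ty":0,"tz":0.067,"turn":0},{"tx":0,"ty":0,"tz":0.073,"turn":0},{"tx":0,"ty":0,"tz":0.076,"turn":0},{"tx":0,"ty":0,"tz":0.077,"turn":0},{"tx":0,"ty":0,"tz":0.077,"turn":0}]'
python3 -m inch '[{"tx":0,"ty":0,"tz":0.0005,"turn":0},{"tx":0,"ty":0,"tz":0.001,"turn":0},{"tx":0,"ty":0,"tz":0.0015,"turn":0},{"tx":0,"ty":0,"tz":0.002,"turn":0},{"tx":0,"ty":0,"tz":0.002,"turn":0},{"tx":0,"ty":0,"tz":0.002,"turn":0},{"tx":0,"ty":0,"tz":0.002,"turn":0},{"tx":0,"ty":0,"tz":0.002,"turn":0},{"tx":0,"ty":0,"tz":0.002,"turn":0},{"tx":0,"ty":0,"tz":0.002,"turn":0}]'
python3 -c "from h import *; heft(4)"
```

```text
time_s: 12.45
eef_pos: [0.5201, 0.3697, 0.2931]
eef_rot: [0.99, 0.142, 0.0, -0.0]
wrist_force: [0.2, -0.0, -2.8]
opening: 0.588
gripper_force: 52.9
time_s: 13.45
eef_pos: [0.52, 0.3696, 0.291]
eef_rot: [0.99, 0.142, 0.0, 0.0]
wrist_force: [-0.8, -1.4, 1.1]
opening: 0.584
gripper_force: 53.3
F mean [-0.56 -1.21  2.15] sd [0.3  0.27 0.54]
```

```bash

python3 -m inch '[{"tx":0,"ty":0,"tz":0,"turn":0},{"tx":0,"ty":0,"tz":0,"turn":0},{"tx":0,"ty":0,"tz":0,"turn":0},{"tx":0,"ty":0,"tz":0,"turn":0},{"tx":0,"ty":0,"tz":-0.005,"turn":0},{"tx":0,"ty":0,"tz":-0.02,"turn":0},{"tx":0,"ty":0,"tz":-0.045,"turn":0},{"tx":0,"ty":0,"tz":-0.075,"turn":0},{"tx":0,"ty":0,"tz":-0.1,"turn":0},{"tx":0,"ty":0,"tz":-0.11,"turn":0}]' -1 50
python3 -m inch '[{"tx":-0.002,"ty":0.02,"tz":0,"turn":0},{"tx":-0.007,"ty":0.055,"tz":0,"turn":0},{"tx":-0.012,"ty":0.1,"tz":0,"turn":0},{"tx":-0.018,"ty":0.148,"tz":0,"turn":0},{"tx":-0.024,"ty":0.196,"tz":0,"turn":0},{"tx":-0.03,"ty":0.244,"tz":0,"turn":0},{"tx":-0.036,"ty":0.29,"tz":0,"turn":0},{"tx":-0.041,"ty":0.33,"tz":0,"turn":0},{"tx":-0.045,"ty":0.36,"tz":0,"turn":0},{"tx":-0.047,"ty":0.375,"tz":0,"turn":0}]'
python3 - <<'E'
from h import *
heft(8); st()
for c in("scene","top"):
    p=env.camera(c); print(c,[(n,tip(p,n)[:1]) for n in HUE],tip(p,"pad0")[:3])
cv2.imwrite("pics/t5.png",p["pixels"])
E
```

```text
time_s: 14.65
eef_pos: [0.52, 0.3703, 0.405]
eef_rot: [0.99, 0.142, 0.003, -0.002]
wrist_force: [-0.9, 0.8, -0.3]
opening: 1.001
gripper_force: 0.0
time_s: 15.65
eef_pos: [0.5807, -0.0072, 0.4005]
eef_rot: [0.99, 0.14, -0.0, 0.001]
wrist_force: [0.2, 0.7, -1.0]
opening: 1.0
gripper_force: 0.0
F mean [-0.13  0.08  0.22] sd [0.54 0.86 0.57]
t 16.05 p [ 0.5803 -0.0013  0.4008] F [ 0.03 -0.11  0.19] op 1.000297637347601 gf 0.0
[[ 0.958  0.285  0.   ]
 [ 0.285 -0.958  0.001]
 [ 0.    -0.001 -1.   ]]
scene [('jar_blue', [(0.77, [0.5184, 0.3635, 0.0749])]), ('jar_orange', [(0.98, [0.5805, -0.0015, -0.0009])]), ('jar_green', [(0.83, [0.6635, 0.0162, -0.0006])])] [(0.96, [0.5193, 0.3666, 0.0675]), (0.75, [0.5262, 0.2206, 0.0757]), (0.64, [0.393, 0.2828, 0.0712])]
top [('jar_blue', [(0.65, [0.5216, 0.367, 0.0735])]), ('jar_orange', []), ('jar_green', [])] [(0.96, [0.5187, 0.3697, 0.0687]), (0.7, [0.3971, 0.2869, 0.0685]), (0.67, [0.5316, 0.2198, 0.0701])]
```

```bash

python3 -m inch '[{"tx":0,"ty":0.001,"tz":0.01,"turn":0},{"tx":0,"ty":0.0015,"tz":0.03,"turn":0},{"tx":0,"ty":0.0015,"tz":0.06,"turn":0},{"tx":0,"ty":0.0015,"tz":0.09,"turn":0},{"tx":0,"ty":0.0015,"tz":0.12,"turn":0},{"tx":0,"ty":0.0015,"tz":0.145,"turn":0},{"tx":0,"ty":0.0015,"tz":0.165,"turn":0},{"tx":0,"ty":0.0015,"tz":0.175,"turn":0},{"tx":0,"ty":0.0015,"tz":0.18,"turn":0},{"tx":0,"ty":0.0015,"tz":0.18,"turn":0}]'
python3 -m inch '[{"tx":0,"ty":0,"tz":0,"turn":0},{"tx":0,"ty":0,"tz":0,"turn":0},{"tx":0,"ty":0,"tz":0,"turn":0},{"tx":0,"ty":0,"tz":0,"turn":0},{"tx":0,"ty":0,"tz":0,"turn":0},{"tx":0,"ty":0,"tz":0,"turn":0},{"tx":0,"ty":0,"tz":0,"turn":0},{"tx":0,"ty":0,"tz":0,"turn":0},{"tx":0,"ty":0,"tz":0,"turn":0},{"tx":0,"ty":0,"tz":0,"turn":0}]' 1 50
python3 -m inch '[{"tx":0,"ty":0,"tz":-0.003,"turn":0},{"tx":0,"ty":0,"tz":-0.012,"turn":0},{"tx":0,"ty":0,"tz":-0.03,"turn":0},{"tx":0,"ty":0,"tz":-0.055,"turn":0},{"tx":0,"ty":0,"tz":-0.08,"turn":0},{"tx":0,"ty":0,"tz":-0.105,"turn":0},{"tx":0,"ty":0,"tz":-0.125,"turn":0},{"tx":0,"ty":0,"tz":-0.14,"turn":0},{"tx":0,"ty":0,"tz":-0.148,"turn":0},{"tx":0,"ty":0,"tz":-0.15,"turn":0}]'
python3 -c "from h import *; heft(14); st()"
```

```text
time_s: 17.55
eef_pos: [0.581, -0.0049, 0.2204]
eef_rot: [0.99, 0.142, -0.0, -0.0]
wrist_force: [-0.7, -0.3, 0.1]
opening: 0.996
gripper_force: 0.0
time_s: 18.55
eef_pos: [0.5814, -0.0043, 0.2222]
eef_rot: [0.99, 0.143, 0.001, -0.0]
wrist_force: [-2.3, 1.5, 5.9]
opening: 0.587
gripper_force: 51.6
time_s: 19.55
eef_pos: [0.5809, -0.005, 0.3713]
eef_rot: [0.99, 0.142, 0.0, 0.0]
wrist_force: [0.5, 0.3, -5.3]
opening: 0.58
gripper_force: 53.0
F mean [-0.18  0.16 -4.61] sd [0.44 0.53 0.51]
t 20.25 p [ 0.581  -0.0049  0.3707] F [-0.02  1.17 -4.53] op 0.5839283382587749 gf 53.00541955512017
[[ 0.959  0.282 -0.   ]
 [ 0.282 -0.959 -0.   ]
 [-0.     0.    -1.   ]]
```

```bash

python3 -m inch '[{"tx":-0.002,"ty":-0.007,"tz":0,"turn":0},{"tx":-0.006,"ty":-0.021,"tz":0,"turn":0},{"tx":-0.012,"ty":-0.042,"tz":0,"turn":0},{"tx":-0.02,"ty":-0.07,"tz":0,"turn":0},{"tx":-0.029,"ty":-0.101,"tz":0,"turn":0},{"tx":-0.038,"ty":-0.133,"tz":0,"turn":0},{"tx":-0.047,"ty":-0.165,"tz":0,"turn":0},{"tx":-0.056,"ty":-0.196,"tz":0,"turn":0},{"tx":-0.065,"ty":-0.228,"tz":0,"turn":0},{"tx":-0.073,"ty":-0.256,"tz":0,"turn":0}]'
python3 -m inch '[{"tx":-0.007,"ty":-0.025,"tz":0,"turn":0},{"tx":-0.013,"ty":-0.045,"tz":0,"turn":0},{"tx":-0.017,"ty":-0.06,"tz":0,"turn":0},{"tx":-0.02,"ty":-0.07,"tz":0,"turn":0},{"tx":-0.022,"ty":-0.075,"tz":0,"turn":0},{"tx":-0.022,"ty":-0.077,"tz":0,"turn":0},{"tx":-0.022,"ty":-0.077,"tz":0,"turn":0},{"tx":-0.022,"ty":-0.077,"tz":0,"turn":0},{"tx":-0.022,"ty":-0.077,"tz":0,"turn":0},{"tx":-0.022,"ty":-0.077,"tz":0,"turn":0}]'
python3 - <<'E'
from h import *
st()
for c in("scene","top"):
    p=env.camera(c); print(c,tip(p,"jar_orange")[:2],tip(p,"pad0")[:3])
E
```

```text
time_s: 21.25
eef_pos: [0.4363, 0.2225, 0.371]
eef_rot: [0.99, 0.144, 0.0, -0.0]
wrist_force: [0.9, -0.1, -4.9]
opening: 0.587
gripper_force: 53.0
time_s: 22.25
eef_pos: [0.3963, 0.2874, 0.3706]
eef_rot: [0.99, 0.142, -0.0, 0.0]
wrist_force: [-0.2, -0.3, -4.9]
opening: 0.583
gripper_force: 53.0
t 22.25 p [0.3963 0.2874 0.3706] F [-0.17 -0.27 -4.92] op 0.5826559240108192 gf 52.98263288335875
[[ 0.96   0.281  0.   ]
 [ 0.281 -0.96  -0.   ]
 [-0.     0.    -1.   ]]
scene [(0.6, [0.3955, 0.2887, 0.1493]), (0.5, [0.6633, 0.0146, -0.001])] [(0.89, [0.5248, 0.2239, 0.0742]), (0.71, [0.3909, 0.2826, 0.0716]), (0.7, [0.5186, 0.3674, 0.0665])]
top [(0.73, [0.5286, 0.2213, 0.0705]), (0.61, [0.3977, 0.2897, 0.1499])] [(0.97, [0.5284, 0.2174, 0.0712]), (0.87, [0.5192, 0.3705, 0.071]), (0.78, [0.4, 0.2876, 0.0689])]
```

```bash

python3 -m inch '[{"tx":0,"ty":0,"tz":0.005,"turn":0},{"tx":0,"ty":0,"tz":0.015,"turn":0},{"tx":0,"ty":0,"tz":0.03,"turn":0},{"tx":0,"ty":0,"tz":0.045,"turn":0},{"tx":0,"ty":0,"tz":0.058,"turn":0},{"tx":0,"ty":0,"tz":0.067,"turn":0},{"tx":0,"ty":0,"tz":0.073,"turn":0},{"tx":0,"ty":0,"tz":0.076,"turn":0},{"tx":0,"ty":0,"tz":0.077,"turn":0},{"tx":0,"ty":0,"tz":0.077,"turn":0}]'
python3 -m inch '[{"tx":0,"ty":0,"tz":0.0005,"turn":0},{"tx":0,"ty":0,"tz":0.001,"turn":0},{"tx":0,"ty":0,"tz":0.0015,"turn":0},{"tx":0,"ty":0,"tz":0.002,"turn":0},{"tx":0,"ty":0,"tz":0.002,"turn":0},{"tx":0,"ty":0,"tz":0.002,"turn":0},{"tx":0,"ty":0,"tz":0.002,"turn":0},{"tx":0,"ty":0,"tz":0.002,"turn":0},{"tx":0,"ty":0,"tz":0.002,"turn":0},{"tx":0,"ty":0,"tz":0.002,"turn":0}]'
python3 -c "from h import *; heft(4)"
```

```text
time_s: 23.55
eef_pos: [0.3961, 0.2879, 0.294]
eef_rot: [0.99, 0.142, 0.0, -0.0]
wrist_force: [0.4, 0.4, -4.2]
opening: 0.587
gripper_force: 53.0
time_s: 24.55
eef_pos: [0.3962, 0.288, 0.2922]
eef_rot: [0.99, 0.142, 0.0, -0.0]
wrist_force: [-0.6, -1.0, 4.9]
opening: 0.586
gripper_force: 53.9
F mean [-0.74 -1.2   5.76] sd [0.29 0.48 0.43]
```

```bash

python3 -m inch '[{"tx":0,"ty":0,"tz":0,"turn":0},{"tx":0,"ty":0,"tz":0,"turn":0},{"tx":0,"ty":0,"tz":0,"turn":0},{"tx":0,"ty":0,"tz":0,"turn":0},{"tx":0,"ty":0,"tz":-0.005,"turn":0},{"tx":0,"ty":0,"tz":-0.02,"turn":0},{"tx":0,"ty":0,"tz":-0.045,"turn":0},{"tx":0,"ty":0,"tz":-0.075,"turn":0},{"tx":0,"ty":0,"tz":-0.1,"turn":0},{"tx":0,"ty":0,"tz":-0.11,"turn":0}]' -1 50
python3 -m inch '[{"tx":0.01,"ty":0.018,"tz":0,"turn":0},{"tx":0.03,"ty":0.052,"tz":0,"turn":0},{"tx":0.053,"ty":0.095,"tz":0,"turn":0},{"tx":0.077,"ty":0.138,"tz":0,"turn":0},{"tx":0.101,"ty":0.181,"tz":0,"turn":0},{"tx":0.125,"ty":0.224,"tz":0,"turn":0},{"tx":0.148,"ty":0.266,"tz":0,"turn":0},{"tx":0.167,"ty":0.3,"tz":0,"turn":0},{"tx":0.18,"ty":0.323,"tz":0,"turn":0},{"tx":0.185,"ty":0.333,"tz":0,"turn":0}]'
python3 - <<'E'
from h import *
heft(8); st()
for c in("scene","top","wrist"):
    p=env.camera(c); print(c,[(n,tip(p,n)[:1]) for n in HUE])
    cv2.imwrite(f"pics/{c}6.png",p["pixels"])
E
```

```text
time_s: 25.75
eef_pos: [0.3961, 0.2884, 0.4043]
eef_rot: [0.99, 0.142, 0.002, -0.001]
wrist_force: [-0.2, -0.0, -0.0]
opening: 1.0
gripper_force: 0.0
time_s: 26.75
eef_pos: [0.6687, 0.0173, 0.4]
eef_rot: [0.99, 0.14, -0.001, 0.0]
wrist_force: [-0.6, -0.5, -0.3]
opening: 1.002
gripper_force: 0.0
F mean [-0.1  -0.11  0.33] sd [1.06 0.35 0.45]
t 27.15 p [0.6665 0.0222 0.4022] F [-1.01 -0.15  0.04] op 0.9968292010962084 gf 0.0
[[ 0.959  0.284  0.   ]
 [ 0.284 -0.959  0.   ]
 [ 0.    -0.    -1.   ]]
scene [('jar_blue', [(0.92, [0.5187, 0.3671, 0.0709])]), ('jar_orange', [(0.81, [0.3928, 0.2905, 0.071])]), ('jar_green', [(0.61, [0.6638, 0.0149, -0.0034])])]
top [('jar_blue', [(0.86, [0.5207, 0.3671, 0.0748])]), ('jar_orange', [(0.91, [0.4004, 0.2871, 0.0702])]), ('jar_green', [(0.58, [0.6674, 0.0219, -0.0027])])]
wrist [('jar_blue', []), ('jar_orange', []), ('jar_green', [(0.62, [0.6687, 0.0243, -0.0035])])]
```

View pics/scene6.png

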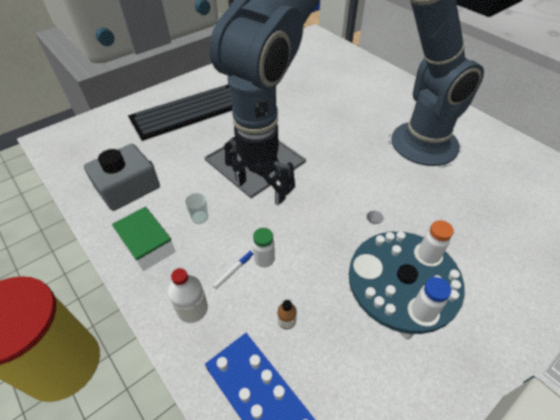

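Blue at (432,300) and orange at (436,243) stand upright on their pads, and the pad at (368,266) is free. The gripper hangs above the green jar at (263,246).

```bash

python3 -m inch '[{"tx":0,"ty":0,"tz":0.01,"turn":0},{"tx":0,"ty":0,"tz":0.03,"turn":0},{"tx":0,"ty":0,"tz":0.06,"turn":0},{"tx":0,"ty":0,"tz":0.09,"turn":0},{"tx":0,"ty":0,"tz":0.12,"turn":0},{"tx":0,"ty":0,"tz":0.145,"turn":0},{"tx":0,"ty":0,"tz":0.165,"turn":0},{"tx":0,"ty":0,"tz":0.176,"turn":0},{"tx":0,"ty":0,"tz":0.181,"turn":0},{"tx":0,"ty":0,"tz":0.181,"turn":0}]'
python3 -m inch '[{"tx":0,"ty":0,"tz":0,"turn":0},{"tx":0,"ty":0,"tz":0,"turn":0},{"tx":0,"ty":0,"tz":0,"turn":0},{"tx":0,"ty":0,"tz":0,"turn":0},{"tx":0,"ty":0,"tz":0,"turn":0},{"tx":0,"ty":0,"tz":0,"turn":0},{"tx":0,"ty":0,"tz":0,"turn":0},{"tx":0,"ty":0,"tz":0,"turn":0},{"tx":0,"ty":0,"tz":0,"turn":0},{"tx":0,"ty":0,"tz":0,"turn":0}]' 1 50
python3 -m inch '[{"tx":0,"ty":0,"tz":-0.003,"turn":0},{"tx":0,"ty":0,"tz":-0.012,"turn":0},{"tx":0,"ty":0,"tz":-0.03,"turn":0},{"tx":0,"ty":0,"tz":-0.055,"turn":0},{"tx":0,"ty":0,"tz":-0.08,"turn":0},{"tx":0,"ty":0,"tz":-0.105,"turn":0},{"tx":0,"ty":0,"tz":-0.125,"turn":0},{"tx":0,"ty":0,"tz":-0.14,"turn":0},{"tx":0,"ty":0,"tz":-0.148,"turn":0},{"tx":0,"ty":0,"tz":-0.15,"turn":0}]'
python3 -c "from h import *; heft(14); st()"
```

```text
time_s: 28.75
eef_pos: [0.6673, 0.0205, 0.2203]
eef_rot: [0.99, 0.142, -0.0, -0.0]
wrist_force: [-0.1, 0.1, 0.6]
opening: 1.005
gripper_force: 0.0
time_s: 29.75
eef_pos: [0.6678, 0.0209, 0.2223]
eef_rot: [0.99, 0.142, 0.001, 0.0]
wrist_force: [-0.6, 1.1, 5.9]
opening: 0.581
gripper_force: 52.1
time_s: 30.75
eef_pos: [0.6674, 0.0205, 0.3718]
eef_rot: [0.99, 0.142, 0.001, 0.0]
wrist_force: [0.5, 0.5, -3.6]
opening: 0.583
gripper_force: 52.5
F mean [ 0.07  0.03 -3.09] sd [0.37 0.51 0.47]
t 31.45 p [0.6673 0.0205 0.3707] F [ 0.36 -0.45 -3.57] op 0.5855647042826183 gf 52.49186423840001
[[ 0.959  0.282 -0.   ]
 [ 0.282 -0.959 -0.   ]
 [-0.     0.    -1.   ]]
```

```bash
python3 -c "from h import *; heft(40)"
```

```text
F mean [ 0.17  0.05 -3.03] sd [0.41 0.44 0.6 ]
```

The green jar is 3.05 N raw and about 3.3 N with the baseline removed, so roughly 310–340 g. That's heavy enough for the last pad.

```bash

python3 -m inch '[{"tx":-0.002,"ty":-0.006,"tz":0,"turn":0},{"tx":-0.006,"ty":-0.018,"tz":0,"turn":0},{"tx":-0.012,"ty":-0.036,"tz":0,"turn":0},{"tx":-0.019,"ty":-0.057,"tz":0,"turn":0},{"tx":-0.026,"ty":-0.078,"tz":0,"turn":0},{"tx":-0.033,"ty":-0.099,"tz":0,"turn":0},{"tx":-0.04,"ty":-0.12,"tz":0,"turn":0},{"tx":-0.047,"ty":-0.141,"tz":0,"turn":0},{"tx":-0.054,"ty":-0.162,"tz":0,"turn":0},{"tx":-0.06,"ty":-0.18,"tz":0,"turn":0}]'
python3 -m inch '[{"tx":-0.005,"ty":-0.016,"tz":0,"turn":0},{"tx":-0.01,"ty":-0.03,"tz":0,"turn":0},{"tx":-0.014,"ty":-0.041,"tz":0,"turn":0},{"tx":-0.016,"ty":-0.048,"tz":0,"turn":0},{"tx":-0.017,"ty":-0.051,"tz":0,"turn":0},{"tx":-0.017,"ty":-0.0515,"tz":0,"turn":0},{"tx":-0.017,"ty":-0.0515,"tz":0,"turn":0},{"tx":-0.017,"ty":-0.0515,"tz":0,"turn":0},{"tx":-0.017,"ty":-0.0515,"tz":0,"turn":0},{"tx":-0.017,"ty":-0.0515,"tz":0,"turn":0}]'
python3 - <<'E'
from h import *
st()
for c in("scene","top"):
    p=env.camera(c); print(c,tip(p,"jar_green")[:2],tip(p,"pad0")[:3])
E
```

```text
time_s: 34.45
eef_pos: [0.5566, 0.1791, 0.3711]
eef_rot: [0.99, 0.144, -0.0, -0.0]
wrist_force: [0.6, -0.2, -3.5]
opening: 0.587
gripper_force: 52.5
time_s: 35.45
eef_pos: [0.5284, 0.2205, 0.3706]
eef_rot: [0.99, 0.142, -0.0, 0.0]
wrist_force: [0.3, 0.1, -3.1]
opening: 0.585
gripper_force: 52.5
t 35.45 p [0.5284 0.2205 0.3706] F [ 0.28  0.12 -3.12] op 0.5854576498817289 gf 52.477261510211974
[[ 0.96   0.281 -0.   ]
 [ 0.281 -0.96  -0.   ]
 [-0.     0.    -1.   ]]
scene [(0.68, [0.5173, 0.3679, 0.0716]), (0.6, [0.5233, 0.2201, 0.1455])] [(0.88, [0.5273, 0.2232, 0.076]), (0.68, [0.5193, 0.3692, 0.0691]), (0.62, [0.3904, 0.2846, 0.0705])]
top [(0.77, [0.526, 0.2189, 0.1488])] [(0.58, [0.529, 0.2198, 0.0695])]
```

```bash

python3 -m inch '[{"tx":0,"ty":0,"tz":0.005,"turn":0},{"tx":0,"ty":0,"tz":0.015,"turn":0},{"tx":0,"ty":0,"tz":0.03,"turn":0},{"tx":0,"ty":0,"tz":0.045,"turn":0},{"tx":0,"ty":0,"tz":0.058,"turn":0},{"tx":0,"ty":0,"tz":0.067,"turn":0},{"tx":0,"ty":0,"tz":0.073,"turn":0},{"tx":0,"ty":0,"tz":0.076,"turn":0},{"tx":0,"ty":0,"tz":0.077,"turn":0},{"tx":0,"ty":0,"tz":0.077,"turn":0}]'
python3 -m inch '[{"tx":0,"ty":0,"tz":0.0005,"turn":0},{"tx":0,"ty":0,"tz":0.001,"turn":0},{"tx":0,"ty":0,"tz":0.0015,"turn":0},{"tx":0,"ty":0,"tz":0.002,"turn":0},{"tx":0,"ty":0,"tz":0.002,"turn":0},{"tx":0,"ty":0,"tz":0.002,"turn":0},{"tx":0,"ty":0,"tz":0.002,"turn":0},{"tx":0,"ty":0,"tz":0.002,"turn":0},{"tx":0,"ty":0,"tz":0.002,"turn":0},{"tx":0,"ty":0,"tz":0.002,"turn":0}]'
python3 -c "from h import *; heft(4)"
```

```text
time_s: 36.75
eef_pos: [0.5284, 0.221, 0.294]
eef_rot: [0.99, 0.142, 0.0, -0.0]
wrist_force: [-0.4, -0.2, -3.1]
opening: 0.585
gripper_force: 52.5
time_s: 37.75
eef_pos: [0.5284, 0.221, 0.2923]
eef_rot: [0.99, 0.142, 0.0, 0.0]
wrist_force: [-1.0, -1.9, 5.4]
opening: 0.586
gripper_force: 53.3
F mean [-1.31 -0.89  5.37] sd [0.37 0.54 0.49]
```

Contact made; I'll release, rise, and back off to the right.

```bash

python3 -m inch '[{"tx":0,"ty":0,"tz":0,"turn":0},{"tx":0,"ty":0,"tz":0,"turn":0},{"tx":0,"ty":0,"tz":0,"turn":0},{"tx":0,"ty":0,"tz":0,"turn":0},{"tx":0,"ty":0,"tz":-0.005,"turn":0},{"tx":0,"ty":0,"tz":-0.02,"turn":0},{"tx":0,"ty":0,"tz":-0.045,"turn":0},{"tx":0,"ty":0,"tz":-0.075,"turn":0},{"tx":0,"ty":0,"tz":-0.1,"turn":0},{"tx":0,"ty":0,"tz":-0.11,"turn":0}]' -1 50
python3 -m inch '[{"tx":0,"ty":0.02,"tz":0,"turn":0},{"tx":0,"ty":0.055,"tz":0,"turn":0},{"tx":0,"ty":0.095,"tz":0,"turn":0},{"tx":0,"ty":0.135,"tz":0,"turn":0},{"tx":0,"ty":0.175,"tz":0,"turn":0},{"tx":0,"ty":0.21,"tz":0,"turn":0},{"tx":0,"ty":0.235,"tz":0,"turn":0},{"tx":0,"ty":0.25,"tz":0,"turn":0},{"tx":0,"ty":0.25,"tz":0,"turn":0},{"tx":0,"ty":0.25,"tz":0,"turn":0}]'
python3 - <<'E'
from h import *
st()
for c in("scene","top"):
    p=env.camera(c); print(c,[(n,tip(p,n)[:1]) for n in (*HUE,"marker","beaker","amber_bottle","weigh_dish")])
    cv2.imwrite(f"pics/{c}7.png",p["pixels"])
E
```

```text
time_s: 38.95
eef_pos: [0.5285, 0.2216, 0.4056]
eef_rot: [0.99, 0.142, 0.003, -0.001]
wrist_force: [-0.2, 0.9, 0.1]
opening: 1.0
gripper_force: 0.0
time_s: 39.95
eef_pos: [0.5984, -0.0176, 0.4016]
eef_rot: [0.99, 0.143, -0.0, -0.001]
wrist_force: [-0.3, 0.2, -0.5]
opening: 1.001
gripper_force: 0.0
t 39.95 p [ 0.5984 -0.0176  0.4016] F [-0.31  0.22 -0.46] op 1.0010657234951037 gf 0.0
[[ 0.959  0.283 -0.   ]
 [ 0.283 -0.959  0.001]
 [-0.    -0.001 -1.   ]]
scene [('jar_blue', [(0.96, [0.5191, 0.3677, 0.068])]), ('jar_orange', [(0.66, [0.3948, 0.2904, 0.0729])]), ('jar_green', [(0.72, [0.7497, 0.0025, -0.0009])]), ('marker', [(0.83, [0.7496, -0.0, 0.0002])]), ('beaker', [(0.65, [0.72, -0.2017, 0.0037])]), ('amber_bottle', [(0.76, [0.7298, 0.1778, 0.001])]), ('weigh_dish', [(0.73, [0.3644, 0.1108, -0.0023])])]
top [('jar_blue', [(0.55, [0.5222, 0.3681, 0.074])]), ('jar_orange', [(0.97, [0.3959, 0.2892, 0.0718])]), ('jar_green', [(0.57, [0.5261, 0.2168, 0.0671])]), ('marker', []), ('beaker', [(0.98, [0.7209, -0.1945, 0.0015])]), ('amber_bottle', [(0.87, [0.7317, 0.1799, 0.0074])]), ('weigh_dish', [(0.78, [0.3698, 0.1108, 0.0033])])]
```

View pics/scene7.png

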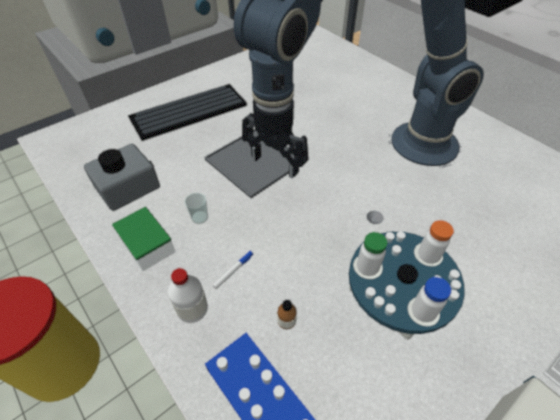

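All three jars stand upright on their pads: green at (371,256), orange at (436,243) and blue at (432,300). The bystanders haven't moved, and the arm is clear.

```bash
python3 -c "from h import *; print(env.job_done())"
```

```text
the job is handed in; nothing more can be done
None
```

All three jars hefted above 300 g (blue about 375 g, orange about 480 g, green about 330 g), so each stands upright on its own white carousel pad and the tray stays empty; green is the closest call at 310–340 g, and the job was handed in at about 40 s.

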